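Restack ion-lens spacers on the assembly arbor

ROBOT

A 7-joint arm with a two-finger parallel gripper is mounted at the origin on the work surface. World frame = base frame: x ahead of the robot, y to its left, z up, the work surface at z = 0. Lengths are in m, angles in rad, forces in N, time in s.
With the tool pointing down it reaches from about 0.425 to 0.875 m from the base axis. Payload 4.7 kg.
Tool frame: the origin (TCP) lies on the centre line of the jaws, within the pads' length; the fingertips stand 22 mm ahead of it and the grasp point (between the pads) lies 3 mm ahead of it; z points along the fingers, y is the direction in which the jaws open and shut (so a half turn about z gives the same grasp; the last joint's range is limited). The gripper opens to 87 mm and grips with 3 to 60 N. Pads are 19 mm wide; open, the fingers measure 117 mm over their backs; the gripper's body (75 mm by 190 mm) begins 51 mm behind the grasp point.
Start: joints at [0.014, 0.321, -0.07, 1.45, 0.023, 1.371, -0.057], TCP at [0.65, -0, 0.245] pointing down, gripper open.
Joint ranges: [-2.86, 2.86], [-0.3, 2.09], [-1.38, 1.24], [0.06, 2.45], [-1.56, 4.7], [0.09, 2.05], [-2.69, 2.69]. Speed limits (rad/s): [2.57, 2.57, 3.14, 3.14, 3.14, 3.14, 3.14].

INTERFACE

Orientations are given as a rotation vector (axis times angle).
In Python, from bench import ctrl, imaging, close_job, finder gives the robot as it stands. The module is installed in compiled form; this text tells all that it offers.
- The arm moves only by the shell command python3 -m jog 'ROWS' [FORCE]. ROWS is JSON, a list that holds one entry, the list of rows, each a list of 7 numbers: the shift along the tool's x, y, z in cm, then the turn, a rotation vector about the tool's x, y, z in degrees, then the finger opening in cm, from 0 to 8.7. In form: [[[dx, dy, dz, ax, ay, az, claw], ...]]. A call has 1 to 12 rows; each row shifts and turns the commanded pose from where the row before left it, along the tool's axes as they then stand; what a row does not reach is not made up. A row lasts 1/10 s, in which the tool goes at most 50 mm and 8.59 degrees, less where a joint would pass 70% of its speed; a pose out of reach is approached as far as the arm can. A call is refused whole if a number of a shift passes 5 or a number of a turn 8.59, either way. A call with a gripper value outside its range is refused whole. The fingers move at their own pace and stop on an object; FORCE is the grip in N (left out, the last holds). Time passes only in rows, so rows that do not move let the fingers close. It gives the time, the measured TCP pose, the force and the opening at its end, in the units of the state.
- ctrl.get_state(): the state, without advancing time (a new reading comes with each control period).
- imaging.get_image(name): name is "scene" or "side" or "wrist"; returns a dict with "frame" (400x640x3 uint8, red, green, blue), "intrinsics" (3x3 intrinsics, pixels), "pose" (4x4, takes a point from camera to world coordinates). Camera axes: x right, y down, z forward; pixel columns grow to the right and rows downward; lengths in m; the calibration is good to about 2 mm. The wrist camera is an equidistant fisheye: a pixel r from the principal point sees the ray r / f radians off the axis. A picture is of the moment at which its call begins. There is no depth.
- close_job(): hands the job in, once; it reports no verdict.
Trained networks look in the newest picture that a camera, given by its name, has taken for a name from the list of things; names that differ only in an ending like _2 or _b are one class to them, and where a whole thing is asked for, a point or a joint stands for the part that bears it (a point fixed in the world has none). Each returns a list of dicts, best first, with "conf" (0 to 1); they miss things now and then, are a little off and sometimes report something else, mostly with a low value. They report only what shows in the picture. A call takes as long as a camera call. They do not tell look-alikes from the thing itself.
- finder.trace(label, camera): "region" (400x640 bool, what is visible of it) and "point" ([row, column] as shares, 0 to 1, of the picture: columns of its width, rows of its height, amid what is visible of it).
- finder.spot_point(label, camera): "point" ([row, column] as shares, 0 to 1, of the picture: columns of its width, rows of its height: a listed point, or the origin of a listed thing).
The state is a dict: "time": time; "joint_positions": joint angles; "qd": joint speeds; "joint_torque": joint torques, N m; "position": TCP position; "tool_rot": TCP orientation; "ft_force": force on the tool from outside, world axes, zero at the start; "torque": the same for the moment, N m; "grip_width": opening from 0.0 (shut) to 1.0 (fully open).
Only numpy, scipy, OpenCV 4.12 (cv2) and the standard library are available. Lean on these libraries where they do the work, as an engineer would, in place of code of your own. Each camera call takes 0.05 s, during which the arm holds its last target. There are 200 camera calls.

TASK

The cleaned ion-lens spacers go back on the assembly arbor, thickest first: thread the thick white spacer ring over the upright pin and down onto the arbor's base, then the thin white one on top of it. Lower each ring in the gripper rather than dropping it down the pin, and leave the blue ring lying where it is.

Things in the scene. Friction and masses are not known exactly. Their poses are not given: they have to be found in the camera images.
- arbor: Fixed assembly arbor on the bench: a round grey metal base, 90 mm in diameter and 12 mm thick, with an upright steel pin of 14 mm diameter in its centre, rising 60 mm above the base (tip 72 mm above the bench, its last 10 mm tapering to 6 mm). Origin: centre of the base's underside, at bench height; z up along the pin.
- thick_spacer: The thick spacer: white ceramic ring lying flat on the bench, 54 mm outside diameter, 30 mm bore, 30 mm thick, about 0.18 kg. Origin: centre of its underside, on the ring's axis; z up along the axis.
- thin_spacer: The thin spacer: white ceramic ring lying flat on the bench, 54 mm outside diameter, 30 mm bore, 16 mm thick, about 0.1 kg. Origin: centre of its underside, on the ring's axis; z up along the axis.
- blue_ring: A blue plastic ring lying flat on the bench, 54 mm outside diameter, 30 mm bore, 22 mm thick; not wanted. Origin: centre of its underside; z up along the axis.
Mind the look-alikes: they are no part of the job. What is shaped like the thin_spacer but black is not meant. Leave any black look-alike of the thick_spacer alone.

How it is judged:
By the outcome, as a careful person would: the job done as asked, in the order asked, and still so for the second after the job is handed in, with the robot touching nothing.
It also fails if it takes over 56 s, if anything falls off the work surface, if the arm or the gripper's body presses on something with over 40 N, if the wrist force passes 120 N, or if a joint passes its speed limit or range.

## Working session

There is one attempt and no reset: what is moved stays moved. The work goes in short steps, Python scripts to look and compute and a shell command to move; the robot and the scene stay as the last step left them, time stands still between calls to the robot, and variables do not carry over. Pictures are saved under pics/ and viewed, about 8 in all and at most 12, crops included, and the job is handed in when it is done.

```bash
mkdir -p pics; cat > h.py <<'E'
import numpy as np, cv2
from bench import ctrl, imaging, close_job, finder
from scipy.spatial.transform import Rotation as R
def ray(im,u,v):
    K=im["intrinsics"];T=np.array(im["pose"])
    d=np.array([(u-K[0][2])/K[0][0],(v-K[1][2])/K[1][1],1.]);
    if im.get("fish"):
        r=np.hypot(d[0],d[1]);d=np.array([d[0]/r*np.sin(r),d[1]/r*np.sin(r),np.cos(r)]) if r>1e-9 else d
    return T[:3,3],T[:3,:3]@d
def onz(im,u,v,z):
    o,d=ray(im,u,v);return o+d*(z-o[2])/d[2]
def get(n):
    im=imaging.get_image(n);im["fish"]=n=="wrist";return im
def proj(im,p):
    K=im["intrinsics"];T=np.array(im["pose"]);c=T[:3,:3].T@(np.array(p)-T[:3,3])
    if im["fish"]:
        r=np.hypot(c[0],c[1]);th=np.arctan2(r,c[2]);x,y=c[:2]/max(r,1e-9)*th
    else: x,y=c[0]/c[2],c[1]/c[2]
    return K[0][0]*x+K[0][2],K[1][1]*y+K[1][2]
def save(n,f): cv2.imwrite("pics/"+n,cv2.cvtColor(f,cv2.COLOR_RGB2BGR))
E
python3 - <<'E'
from h import *
np.set_printoptions(precision=4,suppress=True)
s=ctrl.get_state();print(s)
for c in("scene","side","wrist"):
    im=get(c);save(c+"0.png",im["frame"]);print(c,np.array(im["intrinsics"]).tolist(),np.array(im["pose"]))
    for l in("arbor","thick_spacer","thin_spacer","blue_ring"):
        for d in finder.spot_point(l,c):
            v,u=d["point"][0]*400,d["point"][1]*640
            print(c,l,round(d["conf"],2),round(u),round(v),onz(im,u,v,0))
E
```

```text
{'time': 0.0, 'joint_positions': array([ 0.0141,  0.3218, -0.0701,  1.4517,  0.0226,  1.3708, -0.0569]), 'qd': array([-0.0001, -0.0009, -0.0007,  0.0006, -0.0002,  0.0003,  0.0001]), 'joint_torque': array([ -0.0003, -49.1285,  -0.4039, -31.2526,  -0.0641,   0.0438,
         0.0002]), 'position': array([ 0.6495, -0.    ,  0.2435]), 'tool_rot': array([-2.2205, -2.2206,  0.0022]), 'ft_force': array([ 1.1814, -0.8789,  0.3828]), 'torque': array([ 0.0104, -0.0299, -0.0184]), 'grip_width': 0.9994953413525972}
scene [[397.11652020310584, 0.0, 321.10005248174195], [0.0, 397.11652020310584, 201.85745556714375], [0.0, 0.0, 1.0]] [[-0.1582  0.5091 -0.8461  1.2641]
 [ 0.9872  0.0999 -0.1245  0.1244]
 [ 0.0211 -0.8549 -0.5184  0.4985]
 [ 0.      0.      0.      1.    ]]
scene arbor 0.74 332 219 [0.5208 0.0411 0.    ]
scene thick_spacer 0.81 206 233 [ 0.6238 -0.2159  0.    ]
scene thick_spacer 0.47 170 219 [ 0.5893 -0.3126  0.    ]
scene thin_spacer 0.79 234 202 [ 0.4901 -0.2019  0.    ]
scene thin_spacer 0.57 261 181 [ 0.3767 -0.1672  0.    ]
scene blue_ring 0.87 413 226 [ 0.5141  0.2222 -0.    ]
[... 291 characters left out ...]
384 0.    ]
side thick_spacer 0.91 378 127 [ 0.6011 -0.3173  0.    ]
side thick_spacer 0.65 346 142 [ 0.6299 -0.214   0.    ]
side thin_spacer 0.89 389 170 [ 0.4852 -0.1982  0.    ]
side thin_spacer 0.64 415 198 [ 0.3876 -0.1575  0.    ]
side blue_ring 0.89 254 279 [0.5144 0.2222 0.    ]
wrist [[309.70691628693146, 0.0, 320.052699676943], [0.0, 309.70691628693146, 198.77678939947472], [0.0, 0.0, 1.0]] [[ 1.      0.0002 -0.0002  0.6502]
 [ 0.0001 -0.9546 -0.298   0.0821]
 [-0.0002  0.298  -0.9546  0.3847]
 [ 0.      0.      0.      1.    ]]
wrist arbor 0.9 219 143 [0.5201 0.0367 0.    ]
wrist thick_spacer 0.61 303 307 [ 0.6247 -0.2126  0.    ]
wrist blue_ring 0.58 213 7 [0.5136 0.2183 0.    ]
```

```bash
python3 - <<'E'
import cv2,numpy as np
a=cv2.imread('pics/scene0.png')[150:280,140:450];b=cv2.imread('pics/side0.png')[90:320,220:450]
c=np.zeros((590,800,3),np.uint8)
a=cv2.resize(a,(560,235));c[:235,:560]=a
b=cv2.resize(b,(350,350));c[240:590,:350]=b
w=cv2.resize(cv2.imread('pics/wrist0.png'),(440,275));c[240:515,355:795]=w
cv2.imwrite('pics/m0.png',c)
E
```

```text
(no output)
```

View pics/m0.png

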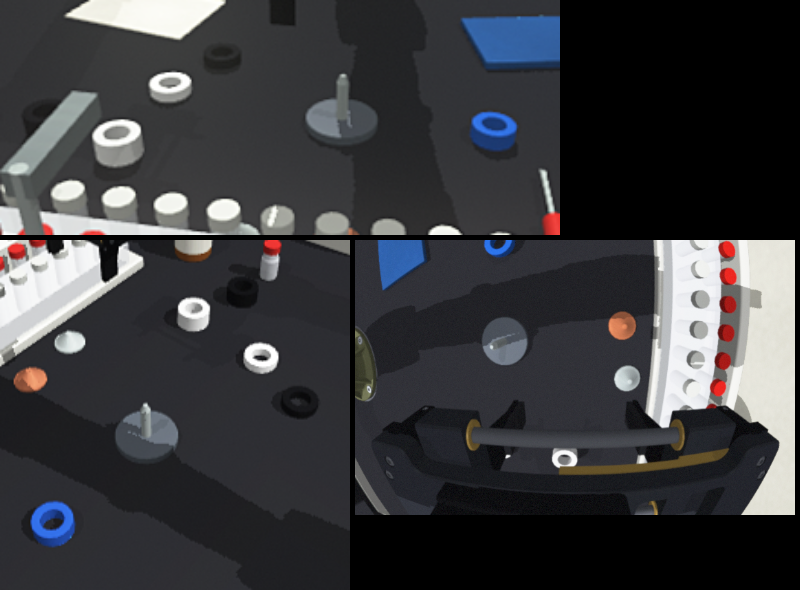

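Candidates for the thick spacer in the scene view are the white ring at (206,233) and the black look-alike at (170,219). For the thin one they are white at (234,202) and black at (261,181). The blue ring is at (413,226), and I choose the white ones. A grey bar near (165,215) needs placing, so I'll look closer.

```bash
python3 - <<'E'
import cv2,numpy as np
a=cv2.imread('pics/scene0.png')[:,0:420];b=cv2.imread('pics/side0.png')[0:240,200:640]
c=np.zeros((600,800,3),np.uint8)
c[:400,:420]=a;c[:280,420:800]=cv2.resize(b,(513,280))[:,:380]
d=cv2.imread('pics/scene0.png')[185:265,140:260];c[290:540,425:800]=cv2.resize(d,(375,250))
cv2.imwrite('pics/m1.png',c)
E
```

```text
(no output)
```

View pics/m1.png

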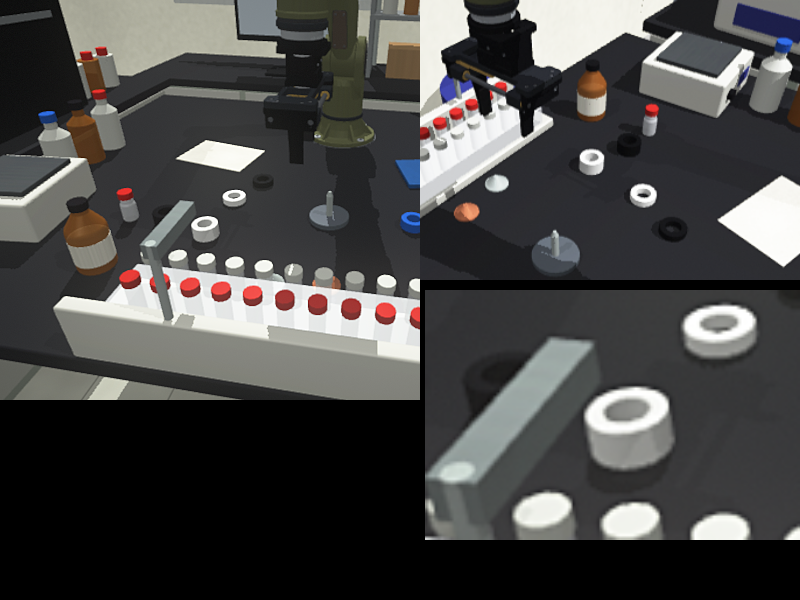

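```bash
python3 - <<'E'
from h import *
np.set_printoptions(precision=4,suppress=True)
I={c:get(c) for c in("scene","side")}
for l,h in(("arbor",.006),("thick_spacer",.015),("thin_spacer",.008)):
    for c in I:
        im=I[c]
        for d in finder.trace(l,c)[:2]:
            m=d["region"];v,u=np.nonzero(m)
            print(c,l,round(d["conf"],2),"n",m.sum(),"rgb",im["frame"][m].mean(0).round(),"u",u.min(),u.max(),"v",v.min(),v.max(),onz(im,u.mean(),v.mean(),h))
E
```

```text
scene arbor 0.78 n 912 rgb [ 90.  96. 100.] u 310 348 v 192 229 [0.5139 0.0327 0.006 ]
side arbor 0.79 n 1189 rgb [ 87.  93. 101.] u 295 336 v 198 236 [0.5182 0.0353 0.006 ]
scene thick_spacer 0.77 n 602 rgb [176. 176. 173.] u 192 219 v 216 241 [ 0.6284 -0.2126  0.015 ]
side thick_spacer 0.93 n 355 rgb [204. 205. 204.] u 338 357 v 129 149 [ 0.6251 -0.2115  0.015 ]
side thick_spacer 0.73 n 401 rgb [17. 17. 19.] u 369 390 v 113 135 [ 0.5978 -0.3133  0.015 ]
scene thin_spacer 0.88 n 278 rgb [196. 196. 194.] u 224 245 v 190 204 [ 0.4825 -0.2011  0.008 ]
scene thin_spacer 0.48 n 240 rgb [40. 40. 38.] u 254 273 v 174 187 [ 0.3873 -0.1576  0.008 ]
side thin_spacer 0.7 n 381 rgb [20. 20. 22.] u 405 427 v 186 207 [ 0.3874 -0.1567  0.008 ]
side thin_spacer 0.69 n 361 rgb [207. 207. 207.] u 380 402 v 157 177 [ 0.4837 -0.1999  0.008 ]
```

The crop shows the white thick ring at scene (206,230) and the white thin ring at (234,198). A gallows-like grey arm, with its post at about (165,290) and tip at (188,205), may overhang near the thick ring. I'll estimate where it is in 3D.

```bash
python3 - <<'E'
from h import *
np.set_printoptions(precision=3,suppress=True)
I={c:get(c) for c in("scene","side")}
for z in(0,.03,.05): print("base",z,onz(I["scene"],168,318,z))
for z in(.05,.1,.15,.2,.25):
    for n,(u,v) in dict(post=(150,248),tip=(186,205)).items():
        p=onz(I["scene"],u,v,z);print(z,n,p,np.round(proj(I["side"],p)))
c=I["side"]["frame"][0:200,200:460];save("side_c.png",cv2.resize(c,(780,600),interpolation=2))
E
```

```text
base 0 [ 0.856 -0.181  0.   ]
base 0.03 [ 0.88  -0.163  0.03 ]
base 0.05 [ 0.897 -0.151  0.05 ]
0.05 post [ 0.75  -0.261  0.05 ] [322. 101.]
0.05 tip [ 0.6   -0.263  0.05 ] [368. 122.]
0.1 post [ 0.807 -0.218  0.1  ] [295.  84.]
0.1 tip [ 0.674 -0.22   0.1  ] [335. 102.]
0.15 post [ 0.864 -0.175  0.15 ] [265.  66.]
0.15 tip [ 0.748 -0.177  0.15 ] [300.  82.]
0.2 post [ 0.922 -0.132  0.2  ] [234.  47.]
0.2 tip [ 0.822 -0.133  0.2  ] [263.  60.]
0.25 post [ 0.979 -0.089  0.25 ] [201.  27.]
0.25 tip [ 0.896 -0.09   0.25 ] [224.  37.]
```

View pics/side_c.png

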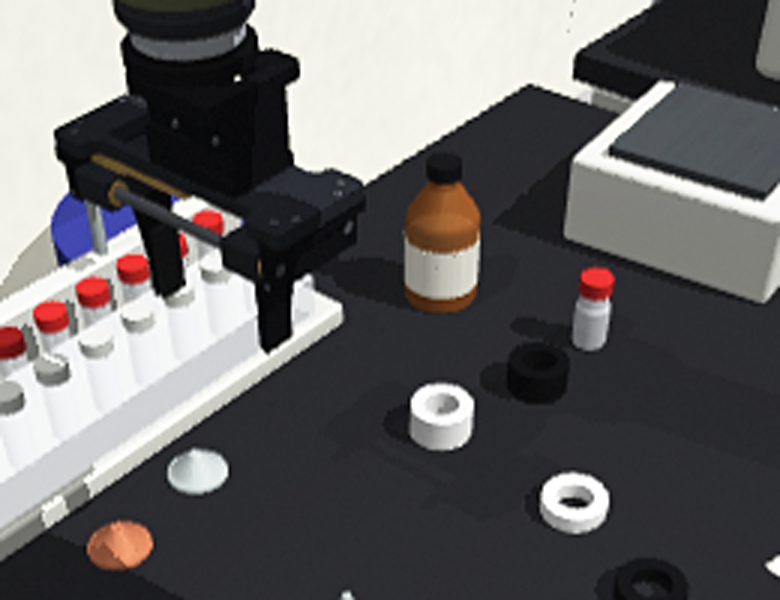

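The grey stand resolves to x≥0.8, z≈0.2, behind the rack and outside my path. The rack's near edge is at about x=0.78. Tool x points along world +y, tool y along world +x. I'll move above the thick ring, at about (0.626,-0.213).

```bash
python3 -m jog '[[[-2.7,-0.3,0.9,0,0,0,8.7],[-2.7,-0.3,0.9,0,0,0,8.7],[-2.7,-0.3,0.9,0,0,0,8.7],[-2.7,-0.3,0.9,0,0,0,8.7],[-2.7,-0.3,0.9,0,0,0,8.7],[-2.7,-0.3,0.9,0,0,0,8.7],[-2.7,-0.3,0.9,0,0,0,8.7],[-2.4,-0.2,0.9,0,0,0,8.7],[0,0,0,0,0,0,8.7],[0,0,0,0,0,0,8.7],[0,0,0,0,0,0,8.7]]]' 25
cat > look.py <<'E'
from h import *
import sys
np.set_printoptions(precision=4,suppress=True)
s=ctrl.get_state();print(s["time"],s["position"],s["tool_rot"],s["ft_force"],s["grip_width"])
H={"thick_spacer":.03,"thin_spacer":.016,"arbor":0}
for c in("scene","side","wrist"):
    im=get(c);save(sys.argv[1]+c+".png",im["frame"])
    for l in sys.argv[2:]:
        for d in finder.spot_point(l,c)[:2]:
            v,u=d["point"][0]*400,d["point"][1]*640
            print(c,l,round(d["conf"],2),round(u),round(v),onz(im,u,v,0))
E
python3 look.py a thick_spacer arbor thin_spacer
```

```text
time: 2.35
position: [0.6278, -0.2112, 0.1731]
tool_rot: [2.219, 2.224, 0.002]
ft_force: [-0.4, 0.6, 0.3]
grip_width: 1.002
2.35 [ 0.6278 -0.2112  0.1731] [2.2192 2.2236 0.0022] [-0.4332  0.5994  0.3344] 1.0018376854471744
scene thick_spacer 0.59 204 231 [ 0.6183 -0.2211 -0.    ]
scene thick_spacer 0.52 167 219 [ 0.588  -0.3209  0.    ]
scene arbor 0.72 331 218 [0.5157 0.0372 0.    ]
scene thin_spacer 0.74 261 183 [ 0.3847 -0.1648  0.    ]
scene thin_spacer 0.51 233 204 [ 0.4992 -0.2006  0.    ]
side thick_spacer 0.78 378 128 [ 0.5996 -0.3149  0.    ]
side thick_spacer 0.56 346 144 [ 0.6256 -0.2062  0.    ]
side arbor 0.77 317 218 [0.5206 0.0281 0.    ]
side thin_spacer 0.64 389 171 [ 0.4838 -0.1958  0.    ]
wrist thick_spacer 0.96 295 268 [ 0.598  -0.3124  0.    ]
wrist thick_spacer 0.68 319 181 [ 0.6266 -0.2088  0.    ]
wrist thin_spacer 0.96 189 178 [ 0.4822 -0.2048  0.    ]
wrist thin_spacer 0.6 115 145 [ 0.3838 -0.1611  0.    ]
```

```bash
cat > fit.py <<'E'
# fit ring (x,y) by comparing white silhouette with projected ring silhouette
from h import *
from scipy.optimize import minimize
def sil(im,x,y,z0,h,r=.027):
    a=np.linspace(0,2*np.pi,60)
    p=[proj(im,(x+r*np.cos(t),y+r*np.sin(t),z)) for z in(z0,z0+h) for t in a]
    return cv2.convexHull(np.float32(p))
def fit(im,reg,x,y,z0,h,r=.027):
    v,u=np.nonzero(reg);hull=cv2.convexHull(np.float32(np.c_[u,v]));m0=np.zeros((1600,2560),np.uint8)
    cv2.fillConvexPoly(m0,np.int32(hull*4+2),1)
    def cost(q):
        m=np.zeros_like(m0);cv2.fillConvexPoly(m,np.int32(sil(im,q[0],q[1],z0,h,r)*4+2),1);return float((m!=m0).sum())
    o=minimize(cost,[x,y],method="Nelder-Mead",options=dict(initial_simplex=[[x,y],[x+.006,y],[x,y+.006]],xatol=1e-4))
    return o.x,o.fun/m0.sum()
E
python3 - <<'E'
from fit import *
im=get("wrist");f=im["frame"].copy()
for l,h,g in(("thick_spacer",.03,(.626,-.212)),("thin_spacer",.016,(.484,-.2))):
    for d in finder.trace(l,"wrist"):
        if im["frame"][d["region"]].mean()>100:
            x,e=fit(im,d["region"],*g,0,h);print(l,x,e,d["region"].sum())
            cv2.polylines(f,[np.int32(sil(im,*x,0,h))],True,(255,0,0),1)
save("w1.png",f)
E
```

```text
thick_spacer [ 0.62798522 -0.21409602] 0.11177644710578842 1933
thin_spacer [ 0.48363297 -0.20294617] 0.05089001190974346 1615
```

View pics/w1.png

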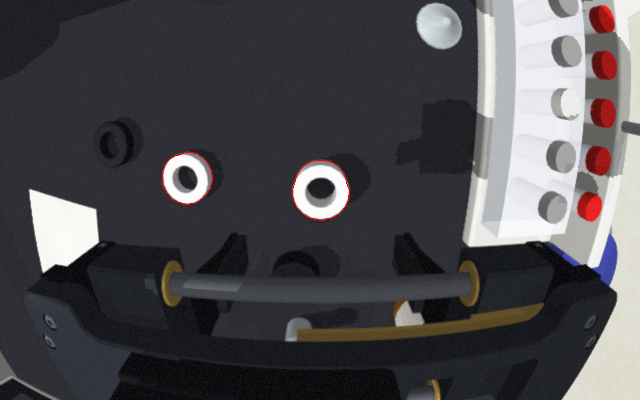

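The wrist view shows the thick white ring at (320,190), the thin white at (187,178) and the black look-alikes at (113,143) and (297,265). The outlines fit well. Descending and gripping the thick ring.

```bash
python3 -m jog '[[[-0.1,0,2,0,0,0,8.7],[-0.1,0,2,0,0,0,8.7],[0,0,2,0,0,0,8.7],[0,0,2,0,0,0,8.7],[0,0,2,0,0,0,8.7],[0,0,2,0,0,0,8.7],[0,0,1.5,0,0,0,8.7],[0,0,1.1,0,0,0,8.7],[0,0,0,0,0,0,8.7],[0,0,0,0,0,0,8.7],[0,0,0,0,0,0,8.7]]]' 25
python3 -m jog '[[[0,0,0,0,0,0,5],[0,0,0,0,0,0,5],[0,0,0,0,0,0,5],[0,0,0,0,0,0,5],[0,0,0,0,0,0,5],[0,0,0,0,0,0,5],[0,0,0,0,0,0,5],[0,0,0,0,0,0,5],[0,0,0,0,0,0,5],[0,0,0,0,0,0,5]]]' 25
```

```text
time: 4.2
position: [0.6279, -0.2153, 0.0278]
tool_rot: [2.22, 2.22, 0.002]
ft_force: [-0.1, -0.2, -0.3]
grip_width: 1.001
time: 5.2
position: [0.6271, -0.215, 0.0267]
tool_rot: [2.221, 2.221, 0.0]
ft_force: [1.2, -0.1, 0.0]
grip_width: 0.624
```

Gripped at 54.3 mm. Lift and carry toward the arbor.

```bash
python3 -m jog '[[[0,0,-1,0,0,0,5],[0,0,-1.5,0,0,0,5],[0,0,-2,0,0,0,5],[0,0,-2,0,0,0,5],[0,0,-2,0,0,0,5],[0,0,-2,0,0,0,5],[0,0,-1.5,0,0,0,5],[0,0,-1,0,0,0,5],[0,0,0,0,0,0,5],[0,0,0,0,0,0,5]]]' 25
python3 -m jog '[[[1,-0.5,0,0,0,0,5],[2,-0.9,0,0,0,0,5],[2.5,-1.1,0,0,0,0,5],[2.7,-1.2,0,0,0,0,5],[2.7,-1.2,0,0,0,0,5],[2.7,-1.2,0,0,0,0,5],[2.7,-1.2,0,0,0,0,5],[2.7,-1.1,0,0,0,0,5],[2.7,-1.1,0,0,0,0,5],[2,-0.9,0,0,0,0,5],[1.5,-0.6,0,0,0,0,5],[0,0,0,0,0,0,5]]]' 25
python3 -m jog '[[[0,0,0,0,0,0,5],[0,0,0,0,0,0,5],[0,0,0,0,0,0,5]]]' 25
python3 look.py b arbor
python3 - <<'E'
from fit import *
f=[]
for c in("scene","side","wrist"):
    im=get(c)
    for l,r in(("thick_spacer",.027),):
        for d in finder.trace(l,c):
            if im["frame"][d["region"]].mean()>100:
                x,e=fit(im,d["region"],.517,.037,.120,.03);print(c,l,x,e,d["region"].sum())
    g=im["frame"][90:290,220:440] if c!="wrist" else im["frame"][100:300,220:440]
    f.append(cv2.resize(g,None,fx=1.8,fy=1.8))
f.append(np.zeros_like(f[0]));save("b.png",np.vstack([np.hstack(f[:2]),np.hstack(f[2:])])[:600])
E
```

```text
time: 6.2
position: [0.6267, -0.2149, 0.1561]
tool_rot: [-2.221, -2.221, 0.001]
ft_force: [-0.6, 0.3, -2.2]
grip_width: 0.62
time: 7.4
position: [0.5151, 0.0403, 0.1557]
tool_rot: [-2.214, -2.225, 0.001]
ft_force: [0.4, -0.2, -2.0]
grip_width: 0.623
time: 7.7
position: [0.5172, 0.0358, 0.1564]
tool_rot: [2.223, 2.219, -0.001]
ft_force: [-0.5, 0.7, -1.4]
grip_width: 0.62
7.7 [0.5172 0.0358 0.1564] [ 2.2235  2.2192 -0.0006] [-0.5069  0.6637 -1.3996] 0.6204371480183061
scene arbor 0.92 330 221 [0.5271 0.0376 0.    ]
side arbor 0.84 319 221 [0.5123 0.0324 0.    ]
wrist arbor 0.73 322 191 [0.5192 0.034  0.    ]
scene thick_spacer [0.49365929 0.03615071] 0.19519270617488604 252
side thick_spacer [0.52360311 0.03328097] 0.42862262573169274 525
wrist thick_spacer [0.51741643 0.03503834] 0.06573200719345249 5800
```

View pics/b.png

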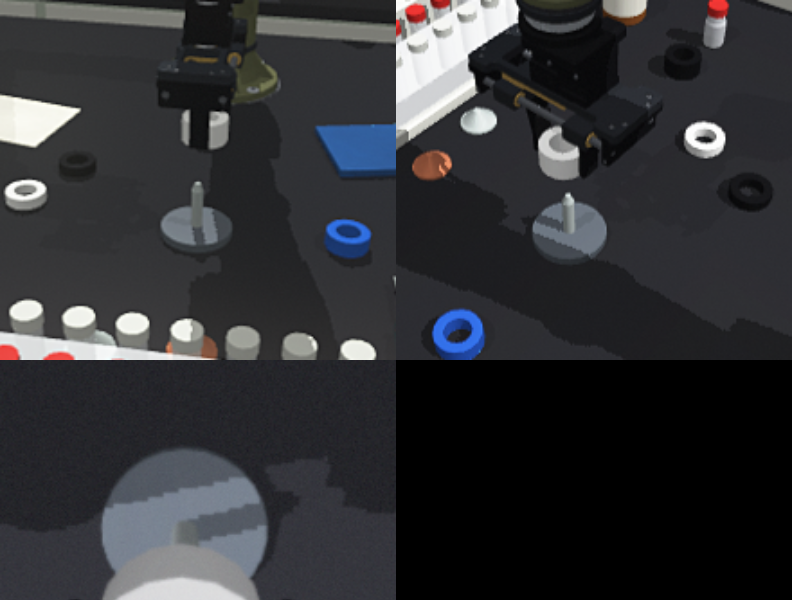

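Scene and side show the ring held level above the arbor. The pin tip is at scene (330,192) and side (316,198), with the disc visible in the wrist view. Next I'll triangulate the pin.

```bash
python3 - <<'E'
from fit import *
np.set_printoptions(precision=4,suppress=True)
for c,u,v in(("scene",330,193),("side",315.6,198.3)): print(c,onz(get(c),u,v,.071))
for c in("scene","side","wrist"):
    im=get(c)
    for d in finder.trace("arbor",c)[:1]:
        if c!="wrist":
            v,u=np.nonzero(d["region"]); P=np.array([onz(im,a,b,.012) for a,b in zip(u,v)])
            m=d["region"].copy(); m[:205]=0
            x,e=fit(im,m,.517,.037,0,.012,.045); print(c,x,e)
        else:
            v,u=np.nonzero(d["region"]);P=np.array([onz(im,a,b,.012)[:2] for a,b in zip(u,v)])
            E=P[cv2.convexHull(np.float32(P),returnPoints=False)[:,0]];E=E[E[:,1]>.04]
            A=np.c_[2*E,np.ones(len(E))];s=np.linalg.lstsq(A,(E**2).sum(1),rcond=None)[0];print("circ",s[:2],np.sqrt(s[2]+s[0]**2+s[1]**2),len(E))
E
```

```text
scene [0.5262 0.0347 0.071 ]
side [0.5174 0.0339 0.071 ]
scene [0.5174 0.0346] 0.10951812027080844
side [0.5176 0.0347] 0.10685150322323007
circ [0.5194 0.0347] 0.043903195760335495 17
```

Arbor is at about (0.518,0.0346), and the ring is within 1 mm of that. Lowering.

```bash
python3 -m jog '[[[-0.1,0.1,1,0,0,0,5],[0,0,1.2,0,0,0,5],[0,0,1.2,0,0,0,5],[0,0,1.2,0,0,0,5],[0,0,1,0,0,0,5],[0,0,1,0,0,0,5],[0,0,1,0,0,0,5],[0,0,1,0,0,0,5],[0,0,1,0,0,0,5],[0,0,0.8,0,0,0,5],[0,0,0,0,0,0,5],[0,0,0,0,0,0,5]]]' 25
python3 -m jog '[[[0,0,0.5,0,0,0,5],[0,0,0.4,0,0,0,5],[0,0,0.2,0,0,0,5],[0,0,0.1,0,0,0,5],[0,0,0,0,0,0,5],[0,0,0,0,0,0,5],[0,0,0,0,0,0,5]]]' 25
```

```text
time: 9.9
position: [0.5181, 0.036, 0.0525]
tool_rot: [2.221, 2.221, 0.0]
ft_force: [-1.2, -0.2, -1.4]
grip_width: 0.619
time: 10.6
position: [0.5182, 0.036, 0.0407]
tool_rot: [2.221, 2.221, 0.0]
ft_force: [-0.2, 0.0, -0.9]
grip_width: 0.621
```

```bash
python3 -m jog '[[[0,0,0.1,0,0,0,5],[0,0,0.1,0,0,0,5],[0,0,0,0,0,0,5],[0,0,0,0,0,0,5],[0,0,0,0,0,0,5]]]' 25
python3 -m jog '[[[0,0,0.05,0,0,0,5],[0,0,0.05,0,0,0,5],[0,0,0,0,0,0,5],[0,0,0,0,0,0,5]]]' 25
```

```text
time: 11.1
position: [0.5181, 0.036, 0.0386]
tool_rot: [2.221, 2.221, 0.0]
ft_force: [0.1, -0.0, -1.4]
grip_width: 0.621
time: 11.5
position: [0.5181, 0.036, 0.0385]
tool_rot: [2.221, 2.221, -0.0]
ft_force: [-3.2, -0.2, 6.5]
grip_width: 0.618
```

Contact: the force went from -1.4 to +6.5 N at z=0.0385, as predicted. Release, retreat, then go to the thin ring at (0.4836,-0.202).

```bash
python3 -m jog '[[[0,0,0,0,0,0,8.7],[0,0,0,0,0,0,8.7],[0,0,0,0,0,0,8.7],[0,0,0,0,0,0,8.7],[0,0,0,0,0,0,8.7],[0,0,0,0,0,0,8.7],[0,0,-1,0,0,0,8.7],[0,0,-2.5,0,0,0,8.7],[0,0,-3,0,0,0,8.7],[0,0,-3,0,0,0,8.7],[0,0,-3,0,0,0,8.7],[0,0,-2,0,0,0,8.7]]]' 25
python3 -m jog '[[[-1.5,-0.2,0,0,0,0,8.7],[-2.5,-0.4,0,0,0,0,8.7],[-2.7,-0.4,0,0,0,0,8.7],[-2.7,-0.4,0,0,0,0,8.7],[-2.7,-0.4,0,0,0,0,8.7],[-2.7,-0.4,0,0,0,0,8.7],[-2.7,-0.4,0,0,0,0,8.7],[-2.5,-0.4,0,0,0,0,8.7],[-2.3,-0.3,0,0,0,0,8.7],[-1.4,-0.1,0,0,0,0,8.7],[0,0,0,0,0,0,8.7],[0,0,0,0,0,0,8.7]]]' 25
python3 look.py c arbor >/dev/null
python3 - <<'E'
from fit import *
print(ctrl.get_state()["position"])
f=[]
for c,(g,z) in {"scene":((.518,.035),.012),"side":((.518,.035),.012),"wrist":((.484,-.202),0)}.items():
    im=get(c);l="thin_spacer" if c=="wrist" else "thick_spacer"
    for d in finder.trace(l,c):
        if im["frame"][d["region"]].mean()>100:
            print(c,l,*fit(im,d["region"],*g,z,.016 if z==0 else .03),d["region"].sum())
    k=im["frame"][90:290,220:440] if c!="wrist" else im["frame"][100:300,220:440]
    f.append(cv2.resize(k,None,fx=1.8,fy=1.8))
f.append(np.zeros_like(f[0]));save("c.png",np.vstack([np.hstack(f[:2]),np.hstack(f[2:])])[:600])
E
```

```text
time: 12.7
position: [0.5189, 0.0361, 0.1858]
tool_rot: [2.22, 2.22, 0.004]
ft_force: [1.0, 0.2, -0.6]
grip_width: 0.994
time: 13.9
position: [0.4844, -0.2, 0.1828]
tool_rot: [-2.221, -2.222, -0.001]
ft_force: [-0.1, 0.1, 0.5]
grip_width: 0.999
[ 0.48424756 -0.20009606  0.18257281]
scene thick_spacer [0.51726877 0.0381826 ] 0.10540505841571447 458
side thick_spacer [0.51720644 0.03896214] 0.09155459924690694 503
wrist thin_spacer [ 0.48411115 -0.20188175] 0.03847165016212427 1660
```

View pics/c.png

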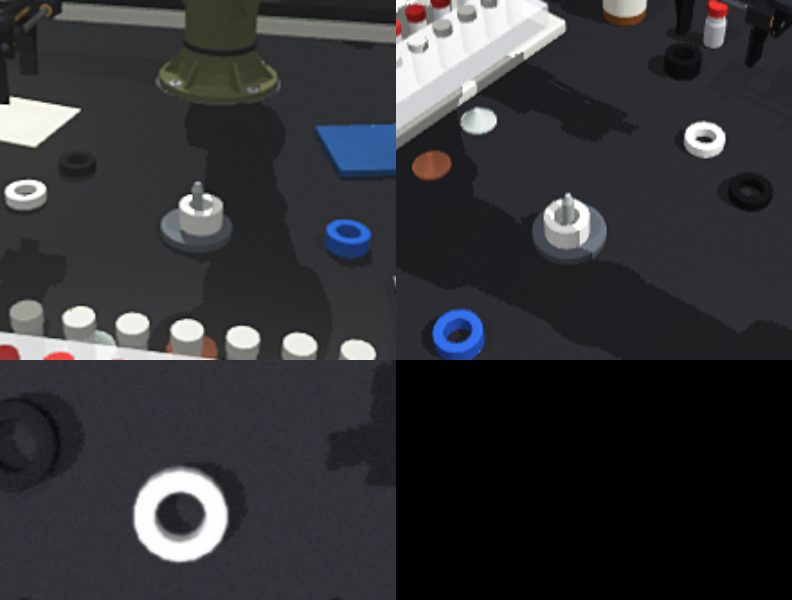

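The thick ring is seated flat on the base around the pin (scene (331,208), side (315,212)), and the thin white one is below the gripper. Descending.

```bash
python3 -m jog '[[[-0.2,0,1.5,0,0,0,8.7],[0,0,2,0,0,0,8.7],[0,0,2,0,0,0,8.7],[0,0,2,0,0,0,8.7],[0,0,2,0,0,0,8.7],[0,0,2,0,0,0,8.7],[0,0,2,0,0,0,8.7],[0,0,1.2,0,0,0,8.7],[0,0,0.8,0,0,0,8.7],[0,0,0,0,0,0,8.7],[0,0,0,0,0,0,8.7],[0,0,0,0,0,0,8.7]]]' 20
python3 -m jog '[[[0,0,0,0,0,0,5],[0,0,0,0,0,0,5],[0,0,0,0,0,0,5],[0,0,0,0,0,0,5],[0,0,0,0,0,0,5],[0,0,0,0,0,0,5],[0,0,0,0,0,0,5],[0,0,0,0,0,0,5],[0,0,0,0,0,0,5],[0,0,0,0,0,0,5]]]' 20
```

```text
time: 15.7
position: [0.4848, -0.2033, 0.0286]
tool_rot: [2.22, 2.22, 0.001]
ft_force: [-0.1, -0.4, -0.5]
grip_width: 0.999
time: 16.7
position: [0.484, -0.203, 0.0276]
tool_rot: [2.221, 2.221, -0.0]
ft_force: [-0.1, 0.4, 0.3]
grip_width: 0.615
```

```bash
python3 -m jog '[[[0,0,-1,0,0,0,5],[0,0,-1.5,0,0,0,5],[0,0,-2,0,0,0,5],[0,0,-2,0,0,0,5],[0,0,-2,0,0,0,5],[0,0,-2,0,0,0,5],[0,0,-1.5,0,0,0,5],[0,0,-1,0,0,0,5],[0,0,0,0,0,0,5],[0,0,0,0,0,0,5]]]' 20
python3 -m jog '[[[1,0.2,0,0,0,0,5],[2,0.3,0,0,0,0,5],[2.5,0.4,0,0,0,0,5],[2.6,0.4,0,0,0,0,5],[2.6,0.4,0,0,0,0,5],[2.6,0.4,0,0,0,0,5],[2.6,0.4,0,0,0,0,5],[2.6,0.4,0,0,0,0,5],[2.5,0.3,0,0,0,0,5],[1.8,0.2,0,0,0,0,5],[1,0,0,0,0,0,5],[0,0,0,0,0,0,5]]]' 20
python3 -m jog '[[[0,0,0,0,0,0,5],[0,0,0,0,0,0,5],[0,0,0,0,0,0,5]]]' 20
python3 - <<'E'
from fit import *
print(ctrl.get_state()["position"])
f=[]
for c in("scene","side","wrist"):
    im=get(c)
    for d in finder.trace("thin_spacer",c):
        if im["frame"][d["region"]].mean()>100: print(c,*fit(im,d["region"],.518,.036,.13,.016),d["region"].sum())
    k=im["frame"][90:290,220:440] if c!="wrist" else im["frame"][100:300,220:440]
    f.append(cv2.resize(k,None,fx=1.8,fy=1.8))
f.append(np.zeros_like(f[0]));save("d.png",np.vstack([np.hstack(f[:2]),np.hstack(f[2:])])[:600])
E
```

```text
time: 17.7
position: [0.4837, -0.2029, 0.1572]
tool_rot: [-2.221, -2.221, 0.0]
ft_force: [0.3, 0.1, -0.7]
grip_width: 0.611
time: 18.9
position: [0.5174, 0.0369, 0.1568]
tool_rot: [-2.217, -2.224, 0.001]
ft_force: [-0.5, 0.7, -0.4]
grip_width: 0.613
time: 19.2
position: [0.518, 0.0338, 0.1575]
tool_rot: [2.223, 2.219, -0.0]
ft_force: [0.5, -0.8, -0.6]
grip_width: 0.614
[0.5179828  0.03376274 0.15754568]
scene [0.51178421 0.03481952] 0.3729775162849338 166
side [0.51948042 0.03820475] 0.49930886192597146 363
wrist [0.51806783 0.03447648] 0.2673423201810489 4311
```

View pics/d.png

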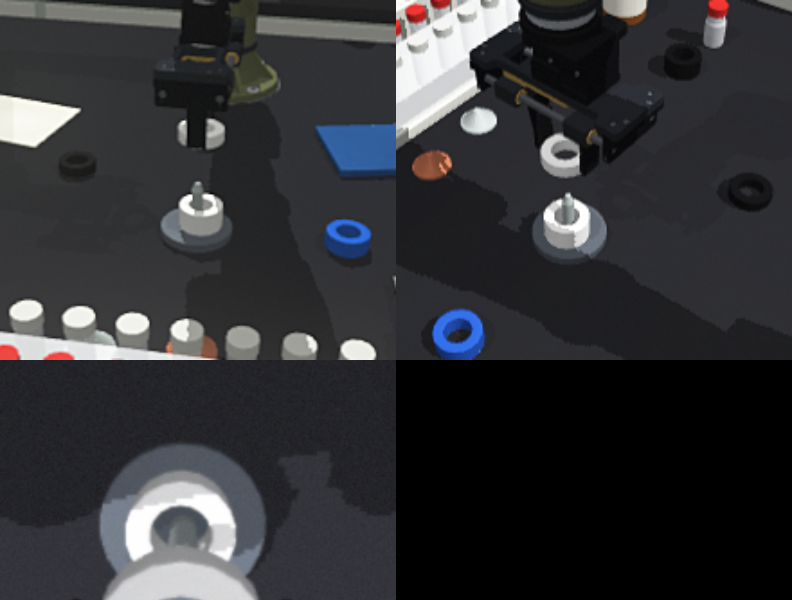

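The scene shows the thin ring held level above the pin, and the thick ring is still seated on the base. Aligned to about 1 mm, so lowering.

```bash
python3 -m jog '[[[0.1,0,0.8,0,0,0,5],[0,0,1,0,0,0,5],[0,0,1,0,0,0,5],[0,0,1,0,0,0,5],[0,0,1,0,0,0,5],[0,0,1,0,0,0,5],[0,0,1,0,0,0,5],[0,0,0.8,0,0,0,5],[0,0,0.5,0,0,0,5],[0,0,0.3,0,0,0,5],[0,0,0,0,0,0,5],[0,0,0,0,0,0,5]]]' 20
python3 -m jog '[[[0,0,0.1,0,0,0,5],[0,0,0.1,0,0,0,5],[0,0,0,0,0,0,5],[0,0,0,0,0,0,5],[0,0,0,0,0,0,5]]]' 20
```

```text
time: 20.7
position: [0.5183, 0.036, 0.0739]
tool_rot: [2.221, 2.221, 0.001]
ft_force: [0.3, -0.2, -0.5]
grip_width: 0.614
time: 21.2
position: [0.5181, 0.036, 0.0716]
tool_rot: [2.221, 2.221, 0.0]
ft_force: [-0.4, 0.5, -1.3]
grip_width: 0.614
```

```bash
python3 -m jog '[[[0,0,0.1,0,0,0,5],[0,0,0.05,0,0,0,5],[0,0,0,0,0,0,5],[0,0,0,0,0,0,5],[0,0,0,0,0,0,5]]]' 20
python3 -m jog '[[[0,0,0.05,0,0,0,5],[0,0,0.05,0,0,0,5],[0,0,0,0,0,0,5],[0,0,0,0,0,0,5],[0,0,0,0,0,0,5]]]' 20
```

```text
time: 21.7
position: [0.518, 0.036, 0.0701]
tool_rot: [2.221, 2.221, 0.0]
ft_force: [0.2, 0.5, -1.3]
grip_width: 0.613
time: 22.2
position: [0.5181, 0.036, 0.0695]
tool_rot: [2.221, 2.221, 0.0]
ft_force: [-2.9, 0.2, 6.0]
grip_width: 0.613
```

Contact at z=0.0695, as predicted. Release and clear.

```bash
python3 -m jog '[[[0,0,0,0,0,0,8.7],[0,0,0,0,0,0,8.7],[0,0,0,0,0,0,8.7],[0,0,0,0,0,0,8.7],[0,0,0,0,0,0,8.7],[0,0,0,0,0,0,8.7],[0,0,-1,0,0,0,8.7],[0,0,-2.5,0,0,0,8.7],[0,0,-3,0,0,0,8.7],[0,0,-3,0,0,0,8.7],[0,0,-3,0,0,0,8.7],[0,0,-1,0,0,0,8.7]]]' 20
python3 -m jog '[[[-1.5,0.5,0,0,0,0,8.7],[-2.5,0.5,0,0,0,0,8.7],[-2.5,0.5,0,0,0,0,8.7],[-2,0.5,0,0,0,0,8.7],[-1,0,0,0,0,0,8.7],[0,0,0,0,0,0,8.7],[0,0,0,0,0,0,8.7],[0,0,0,0,0,0,8.7]]]' 20
python3 - <<'E'
from fit import *
print(ctrl.get_state()["position"])
f=[]
for c in("scene","side","wrist"):
    im=get(c)
    k=im["frame"][140:260,260:400] if c!="wrist" else im["frame"][20:220,200:433]
    f.append(cv2.resize(k,(350,300)))
    for d in finder.trace("thin_spacer",c):
        if im["frame"][d["region"]].mean()>100: print(c,*fit(im,d["region"],.518,.036,.042,.016),d["region"].sum())
f.append(np.zeros_like(f[0]));save("e.png",np.vstack([np.hstack(f[:2]),np.hstack(f[2:])])[:600])
E
```

```text
time: 23.4
position: [0.5199, 0.0362, 0.2083]
tool_rot: [2.218, 2.218, 0.008]
ft_force: [1.1, 1.3, -0.6]
grip_width: 1.001
time: 24.2
position: [0.5378, -0.0576, 0.2038]
tool_rot: [-2.219, -2.223, -0.0]
ft_force: [-1.4, -0.3, 0.1]
grip_width: 0.998
[ 0.5378036  -0.05761388  0.20375091]
scene [0.51609717 0.0377959 ] 0.16265169353378012 307
side [0.51685969 0.03891765] 0.14601828541142176 406
wrist [0.51833182 0.03676012] 0.037973773164241366 1881
```

View pics/e.png

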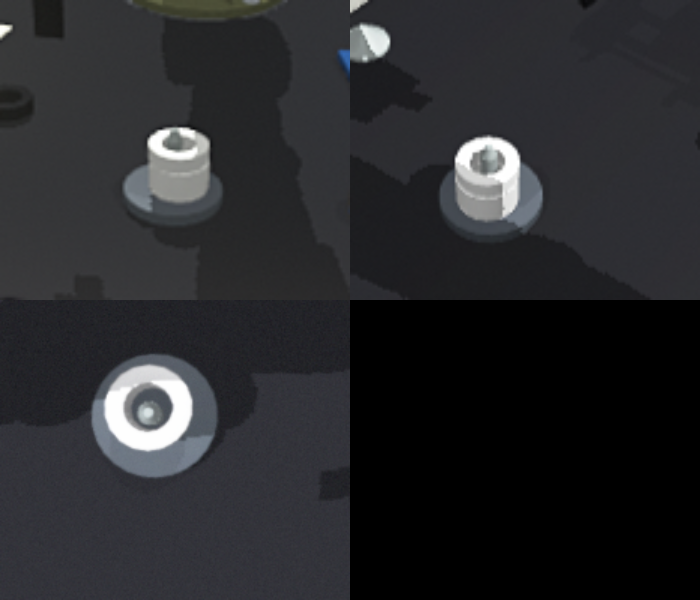

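All three views show both rings stacked flush and flat around the pin, thick below and thin on top, with the gripper clear. Handing in.

```bash
python3 -c "
from bench import close_job
print(close_job())"
```

```text
the job is handed in; nothing more can be done
None
```

Both white spacers are on the arbor, with the thick one on the base and the thin one on top of it. I lowered each in the gripper until the wrist force showed contact (about 6 N), at the expected height both times, then let go. I handed the job in at about 24 s of the 56 s allowed.

My last pictures from all three cameras show the stack flat and flush around the pin, with the gripper open and clear. I never touched the blue ring or the black look-alikes.

- **Position estimates:** the camera fits of the thin ring's final position differ by about 2 mm, and they put it about 2–4 mm off the pin in y. That is within the 8 mm of play.
- **One disagreement:** an early scene-camera reading of the pin tip was about 9 mm off in x from the other estimates. I discarded it because the rest agreed.

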